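# Set up a strip for drilling under the slotted jig

## Task

Set up the small aluminium strip for drilling on the plywood base board: lay the loose U-channel, open side down as it lies, flush along the board's free right-hand edge, as the mirror image of the channel screwed to the left-hand edge; put the pine block in the middle of the board, between and parallel to the two channels, with the strip lengthwise along the middle of its top. Then bridge both channels with the slotted drilling jig, laid centrally and squarely across them over the strip, and let go; leave the other things lying on the bench where they are.

Things in the scene. Friction and masses are not known exactly. Their poses are not given: they have to be found in the camera images.
- base_board: Plywood base board, fixed to the bench, 150 x 168 x 12 mm. Origin: centre of its underside (on the bench); its top is 12 mm higher. Its x axis points away from the robot (board turned by up to 0.3 rad), along the channels; y points to its left-hand edge, which carries the fixed channel. The board's x is 150 mm long, its y 168 mm (left and right edges at y = +84 and -84 mm).
- fixed_channel_center (a point): Aluminium U-channel, open side down, screwed on the board along its left-hand edge, flush with that edge; 130 mm long (x, parallel to the board's x), 40 wide (y), 30 high. This point is its centre, half-way up; z is up. It lies at y = +64 mm in the board's frame, midway along the board. Two small screw heads stand 2.5 mm above its top, 48 mm either side of its middle.
- channel_center (a point): The loose aluminium U-channel, open side down, the same as the fixed one: 130 mm long (x), 40 wide (y), 30 high. Can be gripped across its 40 mm. This point is its centre, half-way up; z is up. Flush with the board's right-hand edge it lies at y = -64 mm in the board's frame, leaving 88 mm clear between the two channels.
- pine_block_center (a point): Pine wood block, 36 mm wide (x), 90 long (y), 18 high. This point is its centre, half-way up; z is up.
- strip_center (a point): Bright pale aluminium strip, 12 mm wide (x), 110 long (y), 8 high; the piece to be drilled, longer than the pine block and so overhanging it by 10 mm at each end. This point is its centre, half-way up; z is up.
- drill_jig_center (a point): Grey slotted drilling jig, a bar with a long slot in its top, 45 mm wide (x), 136 long (y), 26 high, 0.3 kg. This point is its centre, half-way up; z is up. It goes with its y along the board's y, resting 24 mm on each channel and 4 mm above the strip.
- box_section_center (a point): Dark grey aluminium box section lying on the bench, 130 mm long (x), 30 wide (y), 36 high: closed, not a U-channel. This point is its centre, half-way up; z is up. Not part of the job: leave it where it lies.
- black_packer_center (a point): Black plastic packer, 45 x 62 x 28 mm. This point is its centre, half-way up; z is up. Not part of the job: leave it where it lies.
- ribbed_piece_center (a point): Grey ribbed heat-sink piece, 110 x 85 x 17 mm, behind the board. This point is its centre, half-way up; z is up. Not part of the job: leave it where it lies.
There are look-alikes about, which are no part of the job. What is shaped like the part that bears pine_block_center but purple is not meant.

How it is judged (in metres and radians):
At the end, for the whole second after the job is handed in: Channel mirrors the fixed one and pine block in mid board, within 10 mm across, 15 mm along; strip on the pine block, within 10 mm of its middle line, 15 mm lengthwise; jig on both channels within 12 mm of mid board. Square within 7 degrees, level within 3, heights within 3 mm; released, at rest (x of channel_center in the frame of base_board between -0.015 and 0.015 m and y of channel_center in the frame of base_board between -0.074 and -0.054 m and z of channel_center in the frame of base_board between 0.024 and 0.03 m and angle between the x axis of channel_center and the x axis of base_board, either way round below 0.13 rad and angle between each of channel_center, pine_block_center, strip_center, drill_jig_center's own z axis and vertical below 0.05 rad and x of pine_block_center in the frame of base_board between -0.015 and 0.015 m and y of pine_block_center in the frame of base_board between -0.01 and 0.01 m and z of pine_block_center in the frame of base_board between 0.018 and 0.024 m and angle between the y axis of pine_block_center and the x axis of base_board, either way round below 0.13 rad and x of strip_center in the frame of pine_block_center between -0.01 and 0.01 m and y of strip_center in the frame of pine_block_center between -0.015 and 0.015 m and z of strip_center in the frame of pine_block_center between 0.01 and 0.016 m and angle between the y axis of strip_center and the y axis of pine_block_center, either way round below 0.13 rad and x of drill_jig_center in the frame of base_board between -0.012 and 0.012 m and y of drill_jig_center in the frame of base_board between -0.012 and 0.012 m and z of drill_jig_center in the frame of base_board between 0.052 and 0.058 m and angle between the y axis of drill_jig_center and the y axis of base_board, either way round below 0.13 rad and linear speed of each of channel, pine_block, strip, drill_jig below 0.01 m/s and angular speed of each of channel, pine_block, strip, drill_jig below 0.05 rad/s); the robot touches nothing.
It fails at once if the box section was moved by more than 25 mm (distance of box_section_center from where it was at the start of the episode above 0.025 m).
It fails at once if the black packer was moved by more than 25 mm (distance of black_packer_center from where it was at the start of the episode above 0.025 m).
It fails at once if the ribbed piece was moved by more than 25 mm (distance of ribbed_piece_center from where it was at the start of the episode above 0.025 m).
It also fails if it takes over 93 s, if anything falls off the work surface, if the arm or the gripper's body presses on something with over 40 N, if the wrist force passes 120 N, or if a joint passes its speed limit or range.

## Robot

A 6-joint arm with a two-finger parallel gripper is mounted at the origin on a cart in front of the work surface, level with it; the furniture and walls round the work are solid. World frame = base frame: x ahead of the robot, y to its left, z up, the work surface at z = 0. Lengths are in mm, angles in rad, forces in N, time in s.
With the tool pointing down it reaches from about 300 to 775 mm from the base axis. Payload 14.6 kg.
Tool frame: the origin (TCP) lies at the centre of the arm's flange, where the gripper is bolted on; the fingertips stand 199 mm ahead of it and the grasp point (between the pads) lies 180 mm ahead of it; z points along the fingers, y is the line along which they close (so a half turn about z gives the same grasp; the last joint's range is limited). The gripper opens to 94 mm and grips with 3 to 60 N. Pads are 16 mm wide; open, the fingers measure 119 mm over their backs; the gripper's body (75 mm by 177 mm) begins 78 mm behind the grasp point.
Start: joints at [1.144, 0.3, 1.521, -0, 1.321, -0.067], TCP at [193.645, 514.774, 404.646] pointing down, gripper open.
Joint ranges: [-3.03, 3.03], [-0.79, 2.21], [0.23, 2.52], [-1.04, 4.18], [0, 3.07], [-2.55, 2.55]. Speed limits (rad/s): [2.22, 2.22, 2.57, 3.14, 3.14, 3.14].

## Interface

Orientations are given as [roll, pitch, yaw] about the fixed x, y, z axes, in that order (R = Rz(yaw) Ry(pitch) Rx(roll)).
In Python, from cell import manip, optics, workorder gives the robot as it stands.
- The arm moves only by the tool step_arm, never from a script. Its argument "increments" is a list that holds one entry, the list of rows, each a list of 7 numbers: the turn, a rotation vector about the tool's x, y, z as a fraction of full scale, then the shift along the tool's x, y, z as a fraction of full scale, then the closure, from -1 (fully open) to 1 (shut). In form: [[[wx, wy, wz, tx, ty, tz, fingers], ...]]. A call has 1 to 5 rows; each row shifts and turns the commanded pose from where the row before left it, along the tool's axes as they then stand; what a row does not reach is not made up. Full scale, the value 1, is 40 mm for a shift and 45 degrees for a turn. A row lasts 1/10 s, in which the tool goes at most 50 mm and 8.59 degrees, less where a joint would pass 70% of its speed; a pose out of reach is approached as far as the arm can. A call with a number of a shift or a turn outside -1 to 1 is refused whole. A call with a gripper value outside its range is refused whole. The fingers move at their own pace and stop on an object; "newtons" is the grip in N (left out, the last holds). Time passes only in rows, so rows that do not move let the fingers close. It gives the time, the measured TCP pose, the force, the opening and the grip force at its end, in the units of the state.
- manip.read_state(): the state, without advancing time (a new reading comes with each control period).
- optics.camera(name): name is "scene" or "top" or "wrist"; returns a dict with "frame" (420x560x3 uint8, red, green, blue), "range_z" (420x560 float32, mm along the optical axis (not along the pixel's ray), 0 where there is no reading), "mtx" (3x3 intrinsics, pixels), "cam_to_world" (4x4, takes a point from camera to world coordinates). Camera axes: x right, y down, z forward; pixel columns grow to the right and rows downward; lengths in mm; the calibration is good to about 2 mm. The wrist camera is an equidistant fisheye: a pixel r from the principal point sees the ray r / f radians off the axis. A picture is of the moment at which its call begins.
- workorder.sign_off(): hands the job in; it is judged then, once.
The state is a dict: "clock": time; "joints": joint angles; "qd": joint speeds; "effort": joint torques, N m; "eef_pos": TCP position; "eef_rot": TCP orientation; "wrist_force": force on the tool from outside, world axes, zero at the start; "moment": the same for the moment, N m; "finger_gap": finger opening in mm; "finger_force": force on a finger pad.
Only numpy, scipy, OpenCV 4.12 (cv2) and the standard library are available. Lean on these libraries where they do the work, as an engineer would, in place of code of your own. Each camera call takes 0.05 s, during which the arm holds its last target. There are 200 camera calls.

## Working session

There is one attempt and no reset: what is moved stays moved. The work goes in short steps, Python scripts to look and compute and a tool call to move; the robot and the scene stay as the last step left them, time stands still between calls to the robot, and variables do not carry over. Pictures are saved under pics/ and viewed, at most 14 in all, crops included, and the job is handed in when it is done.

Besides the shell and the picture viewer there is one more tool, called after "Call:" as a command line: name --argument value ..., lists and objects as JSON in quotes. step_arm: Moves the arm, as the interface text tells. Its arguments: {"type":"object","properties":{"increments":{"type":"array","items":{"type":"array","items":{"type":"array","items":{"type":"number"}}}},"newtons":{"type":"number"}},"required":["increments"]}

```bash
ls; mkdir -p pics; cat > h.py <<'E'
import numpy as np, cv2
from cell import manip, optics, workorder
def pts(c):
    K=c["mtx"];z=c["range_z"].astype(float);h,w=z.shape
    u,v=np.meshgrid(np.arange(w),np.arange(h))
    P=np.stack([(u-K[0,2])/K[0,0]*z,(v-K[1,2])/K[1,1]*z,z,np.ones_like(z)],-1)
    W=P@np.array(c["cam_to_world"]).T
    W=W[...,:3]; W[z<=0]=np.nan
    return W
E
python3 - <<'E'
from h import *
s=manip.read_state();print({k:np.round(v,3) for k,v in s.items()})
for n in ("top","scene"):
    c=optics.camera(n);cv2.imwrite(f"pics/{n}0.png",c["frame"][...,::-1])
    np.savez(f"{n}0.npz",**c);print(n,c["mtx"],np.round(c["cam_to_world"],3))
E
```

```text
pics
{'clock': np.float64(0.0), 'joints': array([ 1.144,  0.3  ,  1.522, -0.   ,  1.321, -0.067]), 'qd': array([-0.001,  0.001,  0.   , -0.   ,  0.003, -0.001]), 'effort': array([-2.0000e-03, -5.3181e+01, -3.5274e+01,  7.1000e-02,  2.4000e-02,
       -0.0000e+00]), 'eef_pos': array([193.644, 514.747, 404.088]), 'eef_rot': array([-3.14 , -0.   ,  2.782]), 'wrist_force': array([ 0.424, -0.537,  0.12 ]), 'moment': array([-0.005,  0.016, -0.04 ]), 'finger_force': np.float64(0.0), 'finger_gap': np.float64(94.052)}
top [[387.25192988   0.         281.7414061 ]
 [  0.         387.25192988 205.07522892]
 [  0.           0.           1.        ]] [[-1.800000e-02 -9.830000e-01  1.820000e-01  3.708280e+02]
 [-1.000000e+00  1.600000e-02 -1.200000e-02  9.294000e+00]
 [ 9.000000e-03 -1.820000e-01 -9.830000e-01  1.168186e+03]
 [ 0.000000e+00  0.000000e+00  0.000000e+00  1.000000e+00]]
scene [[426.92178263   0.         281.15112785]
 [  0.         426.92178263 213.3110992 ]
 [  0.           0.           1.        ]] [[ 7.85000e-01 -3.50000e-01  5.12000e-01 -8.84960e+01]
 [-6.19000e-01 -4.19000e-01  6.64000e-01 -8.88477e+02]
 [-1.80000e-02 -8.38000e-01 -5.46000e-01  7.95768e+02]
 [ 0.00000e+00  0.00000e+00  0.00000e+00  1.00000e+00]]
```

View pics/top0.png

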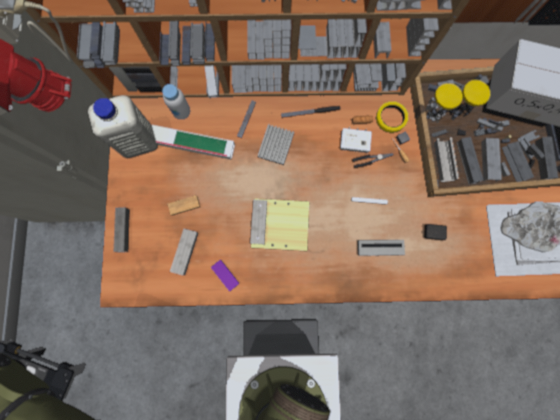

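View pics/scene0.png

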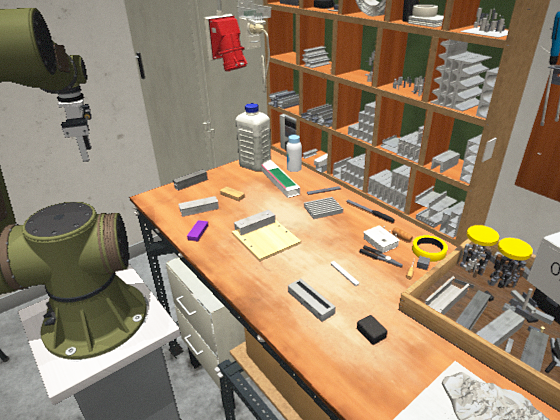

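Top view: the board is at (280,225) with the fixed channel at (259,222), the jig at (381,247) and the packer at (435,232). Three items have look-alikes:
- **Channel:** the candidates are the lighter, wider piece at (184,252) and the dark, narrow piece at (121,230). The second fits the box section.
- **Block:** the candidates are the tan piece at (184,206), which is pine, and the purple decoy at (225,275).
- **Strip:** the pale piece at (370,200), as against the dark bar at (246,118).

Next I'll measure heights and sizes, and crop to confirm.

```bash
cat >> h.py <<'E'
def rect(W,u,v,h,r=32,tol=4,lo=None):
    """min-area rectangle of world points near pixel whose z is near height h; connected comp at pixel"""
    m=(np.abs(W[...,2]-h)<tol).astype(np.uint8)
    k=np.zeros_like(m);k[max(v-r,0):v+r,max(u-r,0):u+r]=1;m&=k
    n,l,st,ce=cv2.connectedComponentsWithStats(m,connectivity=4)
    if n<2:return None
    i=1+np.argmin(np.hypot(*(ce[1:]-[u,v]).T)+1e3*(st[1:,4]<15))
    P=W[l==i]; (cx,cy),(a,b),t=cv2.minAreaRect(P[:,:2].astype(np.float32))
    if a<b:a,b,t=b,a,t+90
    return np.round([cx,cy,np.median(P[:,2]),a,b,np.deg2rad((t+90)%180-90)],3) # angle of long axis
E
python3 - <<'E'
from h import *
c=dict(np.load("top0.npz"));W=pts(c)
for n,u,v,h in [("board",288,225,12),("fixed",259,222,42),("chan",184,252,30),("box",121,230,36),("pine",184,206,18),("purple",225,275,18),("strip",370,200,8),("jig",381,247,26),("packer",435,232,28),("ribbed",276,145,17)]:
    print(n,rect(W,u,v,h), "z@",W[v,u].round(1))
a=c["frame"][180:300,95:255];b=c["frame"][180:300,235:395]
im=np.vstack([cv2.resize(x,None,fx=3.6,fy=2.4,interpolation=cv2.INTER_CUBIC) for x in (a,b)])
cv2.imwrite("pics/crop0.png",im[...,::-1])
E
```

```text
board [525.648  -1.915  12.21  160.617 150.192   1.503] z@ [522.8 -22.4  17.2]
fixed [ 5.31052e+02  6.56120e+01  4.22170e+01  1.30314e+02  4.01720e+01
 -7.70000e-02] z@ [529.3  63.   45.5]
chan [ 4.47574e+02  2.86572e+02  3.03230e+01  1.29475e+02  4.18120e+01
 -2.90000e-01] z@ [446.7 282.4  32.8]
box [5.16228e+02 4.73478e+02 3.63960e+01 1.27599e+02 3.22130e+01 7.00000e-03] z@ [514.1 468.2  34.1]
pine [588.406 293.222  18.014  90.708  36.533  -1.299] z@ [585.3 289.4  19.4]
purple [377.732 167.188  18.295  90.096  36.01    0.664] z@ [378.7 164.2  21.5]
strip [ 596.298 -270.694    8.284  107.907   14.807    1.471] z@ [ 597.2 -275.8    5.9]
jig [ 450.358 -295.196   25.933  135.876   44.564    1.554] z@ [ 451.4 -294.    29.4]
packer [ 493.639 -461.46    27.61    61.139   44.459    1.464] z@ [ 493.1 -458.1   27.1]
ribbed [ 7.81129e+02  1.69940e+01  1.71600e+01  1.10568e+02  6.12500e+00
 -3.20000e-01] z@ [774.7   9.7  15.5]
```

View pics/crop0.png

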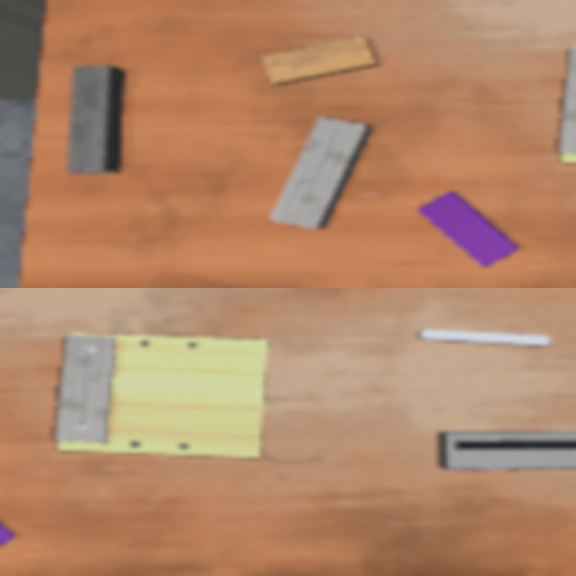

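The crop confirms it. The light channel is 42 wide and 30 high, against 32 and 36 for the box section. The tan block is pine and the pale strip has the right size. Now I'll plan the moves.

```bash
cat > pl.py <<'E'
# rows between waypoints (x,y,tcp z,yaw), tool pointing down
import numpy as np
def plan(p,q,step=40,n=None):
    d=np.subtract(q[:3],p[:3]);w=(q[3]-p[3])
    n=n or max(int(np.ceil(np.linalg.norm(d)/step)),int(np.ceil(abs(np.rad2deg(w))/8.4)),1)
    print(np.round(p,2),'->',np.round(q,2))
    for i in range(n):
        a=p[3]+w*i/n;c,s=np.cos(a),np.sin(a);e=d/n/40
        print(f"[0,0,{-w/n/(np.pi/4):.3f},{c*e[0]+s*e[1]:.3f},{s*e[0]-c*e[1]:.3f},{-e[2]:.3f}]")
def chain(*w):
    for p,q in zip(w,w[1:]):plan(p,q)
E
python3 - <<'E'
from pl import *
chain((193.6,514.7,404.1,2.782),(447.5,286.5,270,2.852),(447.5,286.5,203,2.852),(447.5,286.5,290,2.852),(521.7,-62,290,3.068),(521.7,-62,216,3.068))
E
```

```text
[193.6  514.7  404.1    2.78] -> [447.5  286.5  270.     2.85]
[0,0,-0.009,-0.795,-0.311,0.335]
[0,0,-0.009,-0.793,-0.316,0.335]
[0,0,-0.009,-0.790,-0.322,0.335]
[0,0,-0.009,-0.788,-0.327,0.335]
[0,0,-0.009,-0.786,-0.333,0.335]
[0,0,-0.009,-0.784,-0.338,0.335]
[0,0,-0.009,-0.781,-0.344,0.335]
[0,0,-0.009,-0.779,-0.349,0.335]
[0,0,-0.009,-0.776,-0.355,0.335]
[0,0,-0.009,-0.774,-0.360,0.335]
[447.5  286.5  270.     2.85] -> [447.5  286.5  203.     2.85]
[0,0,-0.000,0.000,0.000,0.838]
[0,0,-0.000,0.000,0.000,0.838]
[447.5  286.5  203.     2.85] -> [447.5  286.5  290.     2.85]
[0,0,-0.000,0.000,0.000,-0.725]
[0,0,-0.000,0.000,0.000,-0.725]
[0,0,-0.000,0.000,0.000,-0.725]
[447.5  286.5  290.     2.85] -> [521.7  -62.   290.     3.07]
[0,0,-0.031,-0.474,-0.869,-0.000]
[0,0,-0.031,-0.453,-0.880,-0.000]
[0,0,-0.031,-0.432,-0.891,-0.000]
[0,0,-0.031,-0.410,-0.901,-0.000]
[0,0,-0.031,-0.389,-0.910,-0.000]
[0,0,-0.031,-0.367,-0.919,-0.000]
[0,0,-0.031,-0.344,-0.928,-0.000]
[0,0,-0.031,-0.322,-0.936,-0.000]
[0,0,-0.031,-0.299,-0.943,-0.000]
[521.7  -62.   290.     3.07] -> [521.7  -62.   216.     3.07]
[0,0,-0.000,0.000,0.000,0.925]
[0,0,-0.000,0.000,0.000,0.925]
```

Call:
step_arm --increments '[[[0,0,-0.009,-0.79,-0.32,0.335,-1],[0,0,-0.009,-0.79,-0.32,0.335,-1],[0,0,-0.009,-0.79,-0.32,0.335,-1],[0,0,-0.009,-0.79,-0.33,0.335,-1],[0,0,-0.009,-0.79,-0.33,0.335,-1]]]' --newtons 25

```text
clock: 0.6
eef_pos: [321.1, 399.2, 336.9]
eef_rot: [-3.141, -0.0, 2.818]
wrist_force: [0.8, 0.1, -0.6]
finger_gap: 94.0
finger_force: 0.0
```

Call:
step_arm --increments '[[[0,0,-0.009,-0.78,-0.34,0.335,-1],[0,0,-0.009,-0.78,-0.34,0.335,-1],[0,0,-0.009,-0.78,-0.35,0.335,-1],[0,0,-0.009,-0.78,-0.36,0.335,-1],[0,0,-0.009,-0.77,-0.36,0.335,-1]]]'

```text
clock: 1.1
eef_pos: [448.0, 285.0, 269.9]
eef_rot: [-3.141, -0.0, 2.853]
wrist_force: [-0.4, 0.2, 0.2]
finger_gap: 93.7
finger_force: 0.0
```

Call:
step_arm --increments '[[[0,0,0,0,0,0,-1],[0,0,0,0,0,0,-1]]]'

```text
clock: 1.3
eef_pos: [447.3, 285.8, 270.3]
eef_rot: [-3.141, -0.001, 2.851]
wrist_force: [-0.1, 0.3, 0.3]
finger_gap: 94.0
finger_force: 0.0
```

Call:
step_arm --increments '[[[0,0,0,0,0,0.8,-1],[0,0,0,0,0,0.6,-1],[0,0,0,0,0,0.25,-1],[0,0,0,0,0,0,1],[0,0,0,0,0,0,1]]]'

```text
clock: 1.8
eef_pos: [447.1, 286.7, 205.8]
eef_rot: [3.141, 0.001, 2.853]
wrist_force: [0.3, -0.8, 0.2]
finger_gap: 81.2
finger_force: 0.0
```

Call:
step_arm --increments '[[[0,0,0,0,0,0,1],[0,0,0,0,0,0,1],[0,0,0,0,0,0,1],[0,0,0,0,0,0,1],[0,0,0,0,0,0,1]]]'

```text
clock: 2.3
eef_pos: [447.2, 286.1, 204.8]
eef_rot: [3.142, 0.0, 2.852]
wrist_force: [-0.7, -1.0, -0.0]
finger_gap: 41.1
finger_force: 0.8
```

Call:
step_arm --increments '[[[0,0,0,0,0,0,1],[0,0,0,0,0,-0.3,1],[0,0,0,0,0,-0.6,1],[0,0,0,0,0,-0.6,1],[0,0,0,0,0,-0.6,1]]]'

```text
clock: 2.8
eef_pos: [447.0, 286.0, 290.2]
eef_rot: [3.141, 0.0, 2.852]
wrist_force: [0.6, -0.7, -1.7]
finger_gap: 40.1
finger_force: 25.0
```

Call:
step_arm --increments '[[[0,0,-0.031,-0.47,-0.87,0,1],[0,0,-0.031,-0.45,-0.88,0,1],[0,0,-0.031,-0.43,-0.89,0,1],[0,0,-0.031,-0.41,-0.9,0,1],[0,0,-0.031,-0.39,-0.91,0,1]]]'

```text
clock: 3.3
eef_pos: [488.3, 91.1, 289.5]
eef_rot: [3.141, 0.001, 2.975]
wrist_force: [2.0, -0.3, -2.0]
finger_gap: 40.1
finger_force: 25.0
```

Call:
step_arm --increments '[[[0,0,-0.031,-0.37,-0.92,0,1],[0,0,-0.031,-0.34,-0.93,0,1],[0,0,-0.031,-0.32,-0.94,0,1],[0,0,-0.031,-0.3,-0.94,0,1],[0,0,0,0,0,0,1]]]'

```text
clock: 3.8
eef_pos: [522.0, -65.9, 289.4]
eef_rot: [-3.141, 0.001, 3.069]
wrist_force: [-0.1, -0.2, -1.8]
finger_gap: 39.9
finger_force: 25.0
```

Call:
step_arm --increments '[[[0,0,0,0,0.09,0.7,1],[0,0,0,0,0,0.7,1],[0,0,0,0,0,0.2,1],[0,0,0,0,0,0.1,1],[0,0,0,0,0,0,1]]]'

```text
clock: 4.3
eef_pos: [522.1, -58.5, 221.4]
eef_rot: [-3.142, 0.001, 3.072]
wrist_force: [-0.1, 0.7, -1.1]
finger_gap: 39.9
finger_force: 25.0
```

Call:
step_arm --increments '[[[0,0,0,0,-0.09,0,1],[0,0,0,0,0,0.06,1],[0,0,0,0,0,0.04,1],[0,0,0,0,0,0,1],[0,0,0,0,0,0,1]]]'

```text
clock: 4.8
eef_pos: [521.6, -62.3, 216.8]
eef_rot: [-3.142, 0.0, 3.072]
wrist_force: [-0.0, -0.4, -1.1]
finger_gap: 39.6
finger_force: 25.0
```

Call:
step_arm --increments '[[[0,0,0,0,0,0.01,-0.3],[0,0,0,0,0,0,-0.3],[0,0,0,0,0,0,-0.3],[0,0,0,0,0,-0.3,-0.3],[0,0,0,0,0,-0.9,-0.3]]]'

```text
clock: 5.3
eef_pos: [521.0, -62.2, 263.1]
eef_rot: [3.141, -0.005, 3.072]
wrist_force: [0.9, 0.5, 0.8]
finger_gap: 61.2
finger_force: 0.0
```

```bash
python3 - <<'E'
from pl import *
chain((521.6,-62.3,265,3.072),(588.4,293.2,265,1.842))
chain((588.4,293.2,275,1.842),(526.4,1.8,275,3.07))
E
```

```text
[521.6  -62.3  265.     3.07] -> [588.4  293.2  265.     1.84]
[0,0,0.157,-0.105,0.898,-0.000]
[0,0,0.157,0.006,0.904,-0.000]
[0,0,0.157,0.117,0.897,-0.000]
[0,0,0.157,0.226,0.876,-0.000]
[0,0,0.157,0.332,0.841,-0.000]
[0,0,0.157,0.433,0.794,-0.000]
[0,0,0.157,0.527,0.735,-0.000]
[0,0,0.157,0.613,0.665,-0.000]
[0,0,0.157,0.690,0.585,-0.000]
[0,0,0.157,0.756,0.496,-0.000]
[588.4  293.2  275.     1.84] -> [526.4    1.8  275.     3.07]
[0,0,-0.174,-0.734,-0.383,-0.000]
[0,0,-0.174,-0.675,-0.479,-0.000]
[0,0,-0.174,-0.603,-0.566,-0.000]
[0,0,-0.174,-0.521,-0.643,-0.000]
[0,0,-0.174,-0.428,-0.708,-0.000]
[0,0,-0.174,-0.328,-0.760,-0.000]
[0,0,-0.174,-0.222,-0.797,-0.000]
[0,0,-0.174,-0.111,-0.820,-0.000]
[0,0,-0.174,0.001,-0.828,-0.000]
```

Call:
step_arm --increments '[[[0,0,0.157,-0.1,0.9,-0.3,-0.3],[0,0,0.157,0,0.9,0,-1],[0,0,0.157,0.12,0.9,0,-1],[0,0,0.157,0.23,0.88,0,-1],[0,0,0.157,0.33,0.84,0,-1]]]'

```text
clock: 5.8
eef_pos: [555.2, 117.2, 277.4]
eef_rot: [3.141, 0.001, 2.45]
wrist_force: [0.7, 0.1, -0.3]
finger_gap: 89.8
finger_force: 0.0
```

Call:
step_arm --increments '[[[0,0,0.157,0.43,0.79,0,-0.5],[0,0,0.157,0.53,0.74,0,-0.5],[0,0,0.157,0.61,0.67,0,-0.5],[0,0,0.157,0.69,0.59,0,-0.5],[0,0,0.157,0.76,0.5,0,-0.5]]]'

```text
clock: 6.3
eef_pos: [589.6, 295.2, 277.4]
eef_rot: [3.141, -0.0, 1.834]
wrist_force: [-0.4, 0.0, 0.3]
finger_gap: 70.8
finger_force: 0.0
```

Call:
step_arm --increments '[[[0,0,0,0,0,0,-0.5],[0,0,0,0,0,0,-0.5],[0,0,0,0,0,0,-0.5]]]'

```text
clock: 6.6
eef_pos: [589.5, 292.8, 276.7]
eef_rot: [-3.142, 0.0, 1.839]
wrist_force: [0.4, -1.0, -0.1]
finger_gap: 70.4
finger_force: 0.0
```

```bash
python3 - <<'E'
from h import *
c=optics.camera("top");W=pts(c)
for n,u,v,h in [("fixed",259,222,42),("chan",301,225,42),("pine",184,206,18)]: print(n,rect(W,u,v,h,r=30))
c=optics.camera("wrist");cv2.imwrite("pics/w1.png",c["frame"][...,::-1])
E
```

```text
fixed [ 5.31131e+02  6.56780e+01  4.21310e+01  1.30330e+02  3.99400e+01
 -7.30000e-02]
chan [ 5.23276e+02 -5.89500e+01  4.19480e+01  1.30050e+02  4.01310e+01
 -7.00000e-02]
pine [595.602 270.536  18.225  43.002  36.214  -1.315]
```

View pics/w1.png

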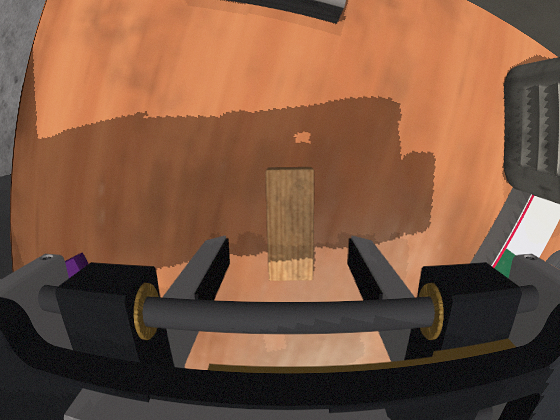

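The wrist view shows the pine block at (290,222), centred between the fingers. The channel sits about 3 mm inward of the exact mirror position, well within tolerance. That tells me the camera-to-robot offset is about (+1.7, +3.3) mm.

Call:
step_arm --increments '[[[0,0,0,-0.05,-0.08,0.7,-0.5],[0,0,0,0,0,0.7,-0.5],[0,0,0,0,0,0.35,-0.5],[0,0,0,0,0,0.1,1],[0,0,0,0,0,0,1]]]'

```text
clock: 7.2
eef_pos: [587.2, 290.7, 202.6]
eef_rot: [3.141, -0.0, 1.838]
wrist_force: [-0.0, -0.4, 0.5]
finger_gap: 58.0
finger_force: 0.0
```

Call:
step_arm --increments '[[[0,0,0,0,0,0,1],[0,0,0,0,0,0,1],[0,0,0,0,0,0,1],[0,0,0,0,0,0,1],[0,0,0,0,0,0,1]]]'

```text
clock: 7.7
eef_pos: [587.2, 291.0, 203.3]
eef_rot: [3.14, -0.0, 1.839]
wrist_force: [-0.2, -0.2, 7.1]
finger_gap: 35.7
finger_force: 25.0
```

Call:
step_arm --increments '[[[0,0,0,0,0,-0.4,1],[0,0,0,0,0,-0.8,1],[0,0,0,0,0,-0.8,1],[0,0,-0.174,-0.73,-0.38,0,1],[0,0,-0.174,-0.68,-0.48,0,1]]]'

```text
clock: 8.2
eef_pos: [572.7, 225.8, 284.2]
eef_rot: [3.139, 0.001, 2.119]
wrist_force: [-0.4, -0.3, -0.9]
finger_gap: 35.8
finger_force: 25.0
```

Call:
step_arm --increments '[[[0,0,-0.174,-0.6,-0.57,0,1],[0,0,-0.174,-0.52,-0.64,0,1],[0,0,-0.174,-0.43,-0.71,0,1],[0,0,-0.174,-0.33,-0.76,0,1],[0,0,-0.174,-0.22,-0.8,0,1]]]'

```text
clock: 8.7
eef_pos: [537.6, 63.0, 283.3]
eef_rot: [3.141, 0.001, 2.801]
wrist_force: [1.2, 0.0, -0.2]
finger_gap: 35.8
finger_force: 25.0
```

Call:
step_arm --increments '[[[0,0,-0.174,-0.11,-0.82,0,1],[0,0,-0.174,0,-0.83,0,1],[0,0,0,0,0,0,1],[0,0,0,0,0,0,1],[0,0,0,0,0,0,1]]]'

```text
clock: 9.2
eef_pos: [524.3, 0.2, 282.7]
eef_rot: [3.141, 0.001, 3.067]
wrist_force: [-0.0, 0.8, -0.6]
finger_gap: 35.8
finger_force: 25.0
```

Call:
step_arm --increments '[[[0,0,0,-0.02,-0.03,0.7,1],[0,0,0,0,0,0.6,1],[0,0,0,0,0,0.28,1],[0,0,0,0,0,0.06,1],[0,0,0,0,0,0,1]]]'

```text
clock: 9.7
eef_pos: [525.1, -1.4, 217.1]
eef_rot: [3.142, 0.0, 3.069]
wrist_force: [1.0, 0.5, -0.7]
finger_gap: 35.7
finger_force: 25.0
```

Call:
step_arm --increments '[[[0,0,0,0,0,0,1],[0,0,0,0,0,0,1]]]'

```text
clock: 9.9
eef_pos: [525.1, -1.7, 217.6]
eef_rot: [-3.142, 0.002, 3.068]
wrist_force: [-0.2, -0.3, -0.1]
finger_gap: 35.5
finger_force: 25.0
```

Call:
step_arm --increments '[[[0,0,0,0,0,0.05,1],[0,0,0,0,0,0,-0.07],[0,0,0,0,0,0,-0.07],[0,0,0,0,0,-0.3,-0.07],[0,0,0,0,0,-0.9,-0.07]]]'

```text
clock: 10.4
eef_pos: [524.3, -1.8, 261.5]
eef_rot: [3.142, -0.005, 3.068]
wrist_force: [0.5, -0.3, 0.7]
finger_gap: 50.0
finger_force: 0.0
```

```bash
python3 - <<'E'
from pl import *
chain((525,-1.5,280,3.068),(595,-274,250,1.471))
chain((595,-274,275,1.471),(525,-1.5,275,3.068))
E
```

```text
[525.    -1.5  280.     3.07] -> [ 595.   -274.    250.      1.47]
[0,0,0.185,-0.204,-0.606,0.068]
[0,0,0.185,-0.290,-0.570,0.068]
[0,0,0.185,-0.369,-0.522,0.068]
[0,0,0.185,-0.441,-0.463,0.068]
[0,0,0.185,-0.503,-0.395,0.068]
[0,0,0.185,-0.555,-0.318,0.068]
[0,0,0.185,-0.595,-0.234,0.068]
[0,0,0.185,-0.623,-0.145,0.068]
[0,0,0.185,-0.637,-0.054,0.068]
[0,0,0.185,-0.638,0.039,0.068]
[0,0,0.185,-0.626,0.131,0.068]
[ 595.   -274.    275.      1.47] -> [525.    -1.5  275.     3.07]
[0,0,-0.185,0.600,-0.220,-0.000]
[0,0,-0.185,0.626,-0.131,-0.000]
[0,0,-0.185,0.638,-0.039,-0.000]
[0,0,-0.185,0.637,0.054,-0.000]
[0,0,-0.185,0.623,0.145,-0.000]
[0,0,-0.185,0.595,0.234,-0.000]
[0,0,-0.185,0.555,0.318,-0.000]
[0,0,-0.185,0.503,0.395,-0.000]
[0,0,-0.185,0.441,0.463,-0.000]
[0,0,-0.185,0.369,0.522,-0.000]
[0,0,-0.185,0.290,0.570,-0.000]
```

Call:
step_arm --increments '[[[0,0,0.185,-0.2,-0.61,-0.2,-0.07],[0,0,0.185,-0.29,-0.57,0,-0.07],[0,0,0.185,-0.37,-0.52,0,-0.07],[0,0,0.185,-0.44,-0.46,0,-0.07],[0,0,0.185,-0.5,-0.4,0,-0.07]]]'

```text
clock: 10.9
eef_pos: [556.6, -126.7, 271.7]
eef_rot: [3.141, 0.001, 2.336]
wrist_force: [-0.1, 0.6, -0.8]
finger_gap: 50.2
finger_force: 0.0
```

Call:
step_arm --increments '[[[0,0,0.185,-0.55,-0.32,0,-0.07],[0,0,0.185,-0.6,-0.23,0,-0.07],[0,0,0.185,-0.62,-0.15,0,-0.07],[0,0,0.185,-0.64,-0.05,0,-0.07],[0,0,0.185,-0.64,0.04,0,-0.07]]]'

```text
clock: 11.4
eef_pos: [588.4, -250.8, 271.7]
eef_rot: [3.141, 0.0, 1.609]
wrist_force: [-0.2, -0.6, 0.5]
finger_gap: 50.5
finger_force: 0.0
```

Call:
step_arm --increments '[[[0,0,0.185,-0.63,0.13,0,-0.07],[0,0,0,0,0,0,-0.07],[0,0,0,0,0,0,-0.07],[0,0,0,0,0,0,-0.07]]]'

```text
clock: 11.8
eef_pos: [594.5, -273.8, 271.1]
eef_rot: [3.142, -0.0, 1.473]
wrist_force: [0.1, 0.1, 0.8]
finger_gap: 50.3
finger_force: 0.0
```

```bash
python3 - <<'E'
from h import *
c=optics.camera("top");W=pts(c)
for n,u,v,h in [("fixed",259,222,42),("chan",301,225,42),("pine",280,223,30)]: print(n,rect(W,u,v,h,r=40))
cv2.imwrite("pics/t2.png",cv2.resize(c["frame"][150:270,220:420,::-1],None,fx=3,fy=3))
E
```

```text
fixed [ 5.30971e+02  6.56660e+01  4.19380e+01  1.29751e+02  4.00770e+01
 -7.30000e-02]
chan [ 5.23403e+02 -5.88480e+01  4.21320e+01  1.30186e+02  3.99520e+01
 -7.20000e-02]
pine [ 5.25058e+02  1.61600e+00  2.99530e+01  9.02930e+01  3.57130e+01
 -3.60000e-02]
```

View pics/t2.png

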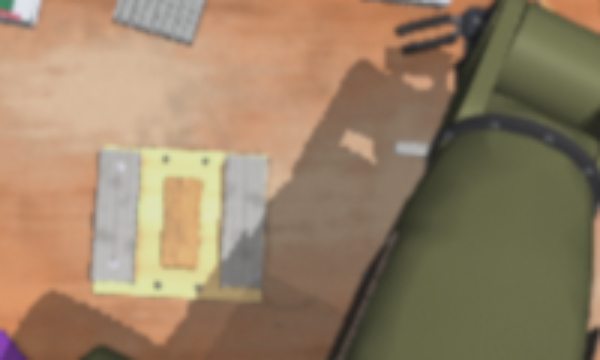

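The view shows the channel (245,215) and the pine block (182,222) well placed on the board. Next I grip the strip.

Call:
step_arm --increments '[[[0,0,0,0,0,0.8,-0.07],[0,0,0,0,0,0.6,-0.07],[0,0,0,0,0,0.25,-0.07],[0,0,0,0,0,0.06,-0.07],[0,0,0,0,0,0,1]]]'

```text
clock: 12.35
eef_pos: [594.8, -274.4, 203.1]
eef_rot: [3.141, 0.0, 1.471]
wrist_force: [-0.5, -0.4, 0.5]
finger_gap: 45.3
finger_force: 0.0
```

Call:
step_arm --increments '[[[0,0,0,0,0,0,1],[0,0,0,0,0,0,1],[0,0,0,0,0,0,1],[0,0,0,0,0,0,1],[0,0,0,0,0,0,1]]]'

```text
clock: 12.85
eef_pos: [594.6, -274.7, 202.6]
eef_rot: [3.141, 0.0, 1.47]
wrist_force: [-0.6, 0.4, 2.1]
finger_gap: 11.0
finger_force: 25.0
```

Call:
step_arm --increments '[[[0,0,0,0,0,-0.4,1],[0,0,0,0,0,-0.8,1],[0,0,0,0,0,-0.8,1],[0,0,-0.185,0.6,-0.22,0,1],[0,0,-0.185,0.63,-0.13,0,1]]]'

```text
clock: 13.35
eef_pos: [581.6, -224.7, 284.4]
eef_rot: [3.139, 0.002, 1.765]
wrist_force: [0.4, 0.1, -0.4]
finger_gap: 11.9
finger_force: 25.0
```

Call:
step_arm --increments '[[[0,0,-0.185,0.64,-0.04,0,1],[0,0,-0.185,0.64,0.05,0,1],[0,0,-0.185,0.62,0.15,0,1],[0,0,-0.185,0.6,0.23,0,1],[0,0,-0.185,0.55,0.32,0,1]]]'

```text
clock: 13.85
eef_pos: [549.7, -100.0, 283.5]
eef_rot: [3.141, 0.001, 2.493]
wrist_force: [-0.6, 0.3, 0.1]
finger_gap: 11.6
finger_force: 25.0
```

Call:
step_arm --increments '[[[0,0,-0.185,0.5,0.4,0,1],[0,0,-0.185,0.44,0.46,0,1],[0,0,-0.185,0.37,0.52,0,1],[0,0,-0.185,0.29,0.57,0,1],[0,0,0,0,0,0,1]]]'

```text
clock: 14.35
eef_pos: [524.2, 0.1, 283.4]
eef_rot: [3.141, 0.001, 3.075]
wrist_force: [-0.7, -0.2, 0.6]
finger_gap: 11.5
finger_force: 25.0
```

Call:
step_arm --increments '[[[0,0,0,0,0,0,1],[0,0,0,0,0,0,1]]]'

```text
clock: 14.55
eef_pos: [524.9, -2.7, 282.8]
eef_rot: [-3.142, 0.001, 3.066]
wrist_force: [-0.6, -0.2, -0.2]
finger_gap: 11.1
finger_force: 25.0
```

```bash
python3 - <<'E'
from h import *
c=optics.camera("wrist");cv2.imwrite("pics/w3.png",c["frame"][...,::-1])
E
```

```text
(no output)
```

View pics/w3.png

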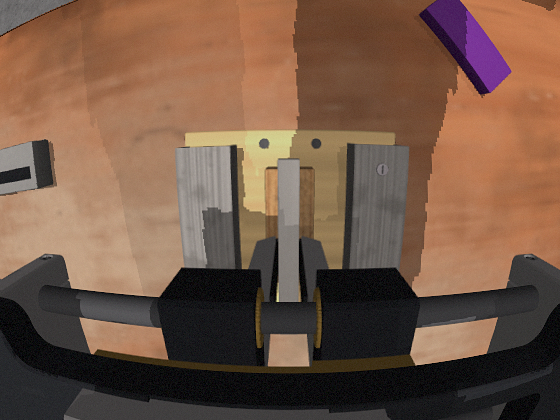

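The strip (289,225) lines up over the pine block's middle (290,220). Lowering it.

Call:
step_arm --increments '[[[0,0,0,0,0.02,0.6,1],[0,0,0,0,0,0.45,1],[0,0,0,0,0,0.15,1],[0,0,0,0,0,0.03,1],[0,0,0,0,0,0,1]]]'

```text
clock: 15.1
eef_pos: [525.0, -1.5, 233.6]
eef_rot: [-3.142, 0.001, 3.068]
wrist_force: [0.3, -0.4, 0.2]
finger_gap: 11.3
finger_force: 25.0
```

Call:
step_arm --increments '[[[0,0,0,0,0,0,1],[0,0,0,0,0,0,1]]]'

```text
clock: 15.3
eef_pos: [524.9, -1.2, 233.7]
eef_rot: [-3.142, 0.001, 3.068]
wrist_force: [-0.2, 0.1, -0.3]
finger_gap: 11.1
finger_force: 25.0
```

Call:
step_arm --increments '[[[0,0,0,0,0,0.03,1],[0,0,0,0,0,0,0.3],[0,0,0,0,0,0,0.3],[0,0,0,0,0,-0.3,0.3],[0,0,0,0,0,-0.9,0.3]]]'

```text
clock: 15.8
eef_pos: [524.2, -1.1, 278.6]
eef_rot: [-3.142, -0.005, 3.068]
wrist_force: [0.3, -0.6, -0.3]
finger_gap: 32.9
finger_force: 0.0
```

```bash
python3 - <<'E'
from pl import *
chain((525,-1.5,290,3.068),(449,-297.5,290,1.554))
E
```

```text
[525.    -1.5  290.     3.07] -> [ 449.   -297.5   290.      1.55]
[0,0,0.175,0.123,-0.684,-0.000]
[0,0,0.175,0.028,-0.694,-0.000]
[0,0,0.175,-0.068,-0.691,-0.000]
[0,0,0.175,-0.162,-0.675,-0.000]
[0,0,0.175,-0.253,-0.647,-0.000]
[0,0,0.175,-0.339,-0.606,-0.000]
[0,0,0.175,-0.419,-0.554,-0.000]
[0,0,0.175,-0.491,-0.491,-0.000]
[0,0,0.175,-0.554,-0.419,-0.000]
[0,0,0.175,-0.606,-0.339,-0.000]
[0,0,0.175,-0.647,-0.253,-0.000]
```

Call:
step_arm --increments '[[[0,0,0.175,0.12,-0.68,-0.2,0.3],[0,0,0.175,0.03,-0.69,0,0],[0,0,0.175,-0.07,-0.69,0,-0.7],[0,0,0.175,-0.16,-0.68,0,-0.7],[0,0,0.175,-0.25,-0.65,0,-0.7]]]'

```text
clock: 16.3
eef_pos: [489.8, -136.6, 288.9]
eef_rot: [3.141, 0.001, 2.376]
wrist_force: [0.6, 0.2, 0.4]
finger_gap: 61.4
finger_force: 0.0
```

Call:
step_arm --increments '[[[0,0,0.175,-0.34,-0.61,0,-0.7],[0,0,0.175,-0.42,-0.55,0,-0.7],[0,0,0.175,-0.49,-0.49,0,-0.7],[0,0,0.175,-0.55,-0.42,0,-0.7],[0,0,0.175,-0.61,-0.34,0,-0.7]]]'

```text
clock: 16.8
eef_pos: [455.4, -271.3, 288.9]
eef_rot: [3.141, 0.001, 1.688]
wrist_force: [0.4, -0.5, -0.1]
finger_gap: 79.9
finger_force: 0.0
```

Call:
step_arm --increments '[[[0,0,0.175,-0.65,-0.25,0,-0.7],[0,0,0,0,0,0,-0.7],[0,0,0,0,0,0,-0.7],[0,0,0,0,0,0,-0.7]]]'

```text
clock: 17.2
eef_pos: [449.3, -296.5, 288.2]
eef_rot: [3.141, 0.0, 1.559]
wrist_force: [-0.5, -0.4, -0.1]
finger_gap: 79.6
finger_force: 0.0
```

```bash
python3 - <<'E'
from h import *
c=optics.camera("top");W=pts(c)
for n,u,v,h in [("fixed",259,222,42),("chan",301,225,42),("strip",280,223,38)]: print(n,rect(W,u,v,h,r=40,tol=2.5))
a=cv2.resize(c["frame"][180:270,220:340],(480,360))
w=optics.camera("wrist")["frame"][60:420,120:440]
cv2.imwrite("pics/t4.png",np.hstack([a,w])[...,::-1])
E
```

```text
fixed [ 5.30942e+02  6.56880e+01  4.22830e+01  1.29911e+02  3.99160e+01
 -7.00000e-02]
chan [ 5.23098e+02 -5.87630e+01  4.20280e+01  1.30054e+02  3.97140e+01
 -7.50000e-02]
strip [ 5.21925e+02  1.73700e+00  3.84110e+01  6.82440e+01  1.17930e+01
 -2.00000e-02]
```

View pics/t4.png

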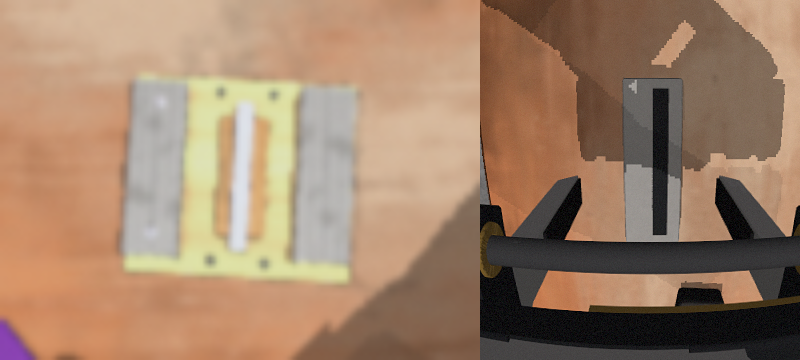

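The strip (crop 242,176) lies centred on the pine block (243,178), and the jig (wrist crop 652,160) is between the fingers. Gripping the jig.

Call:
step_arm --increments '[[[0,0,0,0,0,0.8,-0.7],[0,0,0,0,0,0.8,-0.7],[0,0,0,0,0,0.4,-0.7],[0,0,0,0,0,0.12,-0.7],[0,0,0,0,0,0,1]]]' --newtons 35

```text
clock: 17.8
eef_pos: [449.3, -296.9, 203.0]
eef_rot: [-3.141, -0.0, 1.558]
wrist_force: [0.4, -0.1, 0.7]
finger_gap: 74.4
finger_force: 0.0
```

Call:
step_arm --increments '[[[0,0,0,0,0,0,1],[0,0,0,0,0,0,1],[0,0,0,0,0,0,1],[0,0,0,0,0,0,1],[0,0,0,0,0,0,1]]]'

```text
clock: 18.3
eef_pos: [449.4, -297.4, 203.8]
eef_rot: [3.14, 0.001, 1.557]
wrist_force: [2.8, 1.9, 5.4]
finger_gap: 44.7
finger_force: 35.0
```

```bash
python3 - <<'E'
from pl import *
chain((449.2,-297,303,1.555),(524.9,-1.3,303,1.498))
E
```

```text
[ 449.2  -297.    303.      1.56] -> [524.9  -1.3 303.    1.5]
[0,0,0.009,0.928,0.222,-0.000]
[0,0,0.009,0.929,0.215,-0.000]
[0,0,0.009,0.931,0.209,-0.000]
[0,0,0.009,0.932,0.202,-0.000]
[0,0,0.009,0.934,0.195,-0.000]
[0,0,0.009,0.935,0.189,-0.000]
[0,0,0.009,0.936,0.182,-0.000]
[0,0,0.009,0.938,0.175,-0.000]
```

Call:
step_arm --increments '[[[0,0,0,0,0,-0.3,1],[0,0,0,0,0,-0.7,1],[0,0,0,0,0,-0.8,1],[0,0,0,0,0,-0.7,1],[0,0,0.009,0.93,0.22,0,1]]]'

```text
clock: 18.8
eef_pos: [458.1, -262.3, 307.1]
eef_rot: [3.137, 0.004, 1.546]
wrist_force: [0.6, 0.8, -3.5]
finger_gap: 44.6
finger_force: 35.0
```

Call:
step_arm --increments '[[[0,0,0.009,0.93,0.215,0,1],[0,0,0.009,0.93,0.21,0,1],[0,0,0.009,0.93,0.2,0,1],[0,0,0.009,0.93,0.195,0,1],[0,0,0.009,0.93,0.19,0,1]]]'

```text
clock: 19.3
eef_pos: [505.2, -74.2, 303.4]
eef_rot: [-3.141, 0.0, 1.514]
wrist_force: [0.5, -0.9, -3.4]
finger_gap: 44.9
finger_force: 35.0
```

Call:
step_arm --increments '[[[0,0,0.009,0.93,0.18,0,1],[0,0,0.009,0.93,0.175,0,1],[0,0,0,0,0,0,1],[0,0,0,0,0,0,1],[0,0,0,0,0,0,1]]]'

```text
clock: 19.8
eef_pos: [523.8, -3.0, 303.1]
eef_rot: [-3.141, 0.0, 1.5]
wrist_force: [1.1, -0.4, -4.3]
finger_gap: 44.9
finger_force: 35.0
```

Call:
step_arm --increments '[[[0,0,0,0,0,0,1],[0,0,0,0,0,0,1]]]'

```text
clock: 20.0
eef_pos: [523.9, -3.1, 303.1]
eef_rot: [-3.141, 0.0, 1.499]
wrist_force: [0.2, 0.6, -3.8]
finger_gap: 45.0
finger_force: 35.0
```

```bash
python3 - <<'E'
from h import *
w=optics.camera("wrist")["frame"]
cv2.imwrite("pics/w5.png",w[...,::-1])
E
```

```text
(no output)
```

View pics/w5.png

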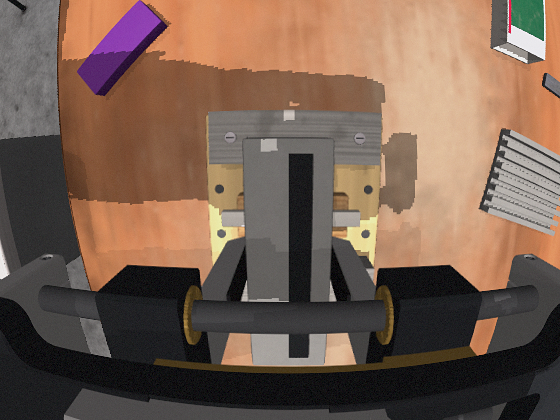

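The jig (288,225) is square between the screw heads and over the strip (290,218). Lowering it.

Call:
step_arm --increments '[[[0,0,0,0.04,0.02,0.6,1],[0,0,0,0,0,0.5,1],[0,0,0,0,0,0.2,1],[0,0,0,0,0,0.06,1],[0,0,0,0,0,0,1]]]'

```text
clock: 20.55
eef_pos: [525.1, -0.9, 249.1]
eef_rot: [3.141, 0.0, 1.5]
wrist_force: [0.7, 0.2, -3.2]
finger_gap: 45.1
finger_force: 35.0
```

Call:
step_arm --increments '[[[0,0,0,0,0,0.03,1],[0,0,0,0,0,0,1]]]'

```text
clock: 20.75
eef_pos: [525.1, -0.8, 248.1]
eef_rot: [3.141, 0.0, 1.5]
wrist_force: [0.2, -0.3, -2.9]
finger_gap: 44.9
finger_force: 35.0
```

Call:
step_arm --increments '[[[0,0,0,0,0,0.025,1],[0,0,0,0,0,0.025,1],[0,0,0,0,0,0,1]]]'

```text
clock: 21.05
eef_pos: [525.0, -0.7, 245.8]
eef_rot: [3.141, 0.0, 1.5]
wrist_force: [-2.1, -0.5, 2.6]
finger_gap: 44.1
finger_force: 35.0
```

Contact. Release, lift and retreat to the right.

Call:
step_arm --increments '[[[0,0,0,0,0,0,-0.4],[0,0,0,0,0,0,-0.4],[0,0,0,0,0,0,-0.4],[0,0,0,0,0,-0.3,-0.4],[0,0,0,0,0,-0.9,-0.4]]]'

```text
clock: 21.55
eef_pos: [524.5, -0.7, 292.2]
eef_rot: [-3.137, -0.0, 1.5]
wrist_force: [1.0, 1.1, 1.1]
finger_gap: 66.0
finger_force: 0.0
```

Call:
step_arm --increments '[[[0,0,0,0,0,-0.9,-0.4],[0,0,0,-0.9,0,-0.3,-0.4],[0,0,0,-0.9,0,0,-0.4],[0,0,0,-0.9,0,0,-0.4],[0,0,0,-0.9,0,0,-0.4]]]'

```text
clock: 22.05
eef_pos: [514.4, -145.7, 342.7]
eef_rot: [3.14, 0.0, 1.5]
wrist_force: [0.2, 0.2, -0.3]
finger_gap: 65.7
finger_force: 0.0
```

Call:
step_arm --increments '[[[0,0,0,-0.9,0,0,-0.4],[0,0,0,-0.9,0,0,-0.4],[0,0,0,-0.9,0,0,-0.4],[0,0,0,0,0,0,-0.4],[0,0,0,0,0,0,-0.4]]]'

```text
clock: 22.55
eef_pos: [506.9, -252.5, 342.0]
eef_rot: [3.141, -0.0, 1.499]
wrist_force: [0.2, 0.0, -0.8]
finger_gap: 65.8
finger_force: 0.0
```

```bash
python3 - <<'E'
from h import *
c=optics.camera("top");W=pts(c)
for n,u,v,h,t in [("jig",280,223,68,4),("strip",280,240,38,2.5),("fixed",259,240,42,3),("chan",301,240,42,3)]: print(n,rect(W,u,v,h,r=40,tol=t))
s=optics.camera("scene")["frame"][190:280,200:330]
cv2.imwrite("pics/t6.png",np.hstack([cv2.resize(c["frame"][180:270,220:340],(400,300)),cv2.resize(s,(400,300))])[...,::-1])
E
```

```text
jig [522.447   1.023  68.044 134.631  45.678   1.496]
strip [ 4.88225e+02  5.19600e+00  3.86980e+01  2.35080e+01  1.16940e+01
 -1.90000e-02]
fixed [ 5.30979e+02  6.56650e+01  4.20710e+01  1.30176e+02  4.00350e+01
 -7.30000e-02]
chan [ 4.90348e+02 -5.71470e+01  4.22050e+01  6.46910e+01  3.88700e+01
 -1.26000e-01]
```

View pics/t6.png

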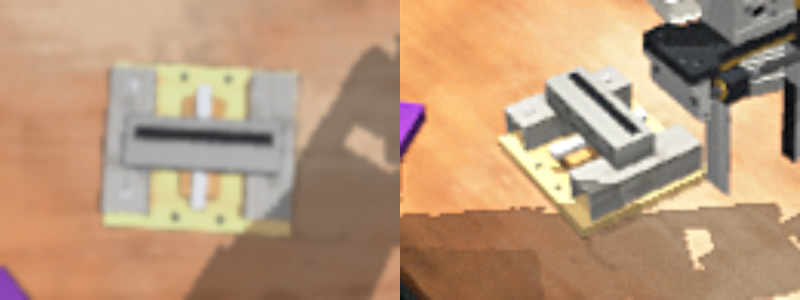

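Both views show the jig level across the two channels, with the strip and pine block beneath. It is about 4 mm off mid-board, within tolerance, and the arm is clear. Handing in.

```bash
python3 -c "
from h import *
print(workorder.sign_off())"
```

```text
the job is handed in; nothing more can be done
None
```

The drilling set-up is built and handed in after about 22.6 s of robot time; by the cameras every placed part I could measure is within tolerance (jig about 4 mm and channel about 3 mm off nominal), but the sign-off returned no verdict.

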